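# Post a used coffee capsule through a sprung flap

## Robot

A 7-joint arm with a two-finger parallel gripper is mounted at the origin on a cart in front of the work surface, level with it; the furniture and walls round the work are solid. World frame = base frame: x ahead of the robot, y to its left, z up, the work surface at z = 0. Lengths are in m, angles in rad, forces in N, time in s.
With the tool pointing down it reaches from about 0.4 to 0.85 m from the base axis. Payload 10.4 kg.
Tool frame: the origin (TCP) lies at the very end of the fingers, on their centre line; the grasp point (between the pads) lies 19 mm behind it; x points along the fingers, y is the direction in which the jaws open and shut, and the axes are right-handed (so a half turn about x gives the same grasp; the last joint's range is limited). The gripper opens to 87 mm and grips with 3 to 60 N. Pads are 19 mm wide; open, the fingers measure 117 mm over their backs; the gripper's body (75 mm by 190 mm) begins 51 mm behind the grasp point.
Start: joints at [1.098, 0.332, -0.065, 1.46, 0.022, 1.35, -0.088], TCP at [0.272, -0.563, 0.223] pointing down, gripper open.
Joint ranges: [-2.6, 2.6], [-0.5, 2.12], [-1.47, 1.34], [0.16, 2.42], [-1.27, 4.41], [0.06, 2.06], [-2.6, 2.6]. Speed limits (rad/s): [2.22, 2.22, 2.79, 2.79, 3.14, 3.14, 3.14].

## Interface

Orientations are given as a unit quaternion [w, x, y, z].
In Python, from rig import arm gives the robot as it stands. Calls block until the motion is done:
- arm.goto(position, orientation): joint-space move of the TCP to a pose.
- arm.move_linear(position, rot=None, vel=0.15, force_limit=None): straight line of the TCP; rot=None keeps the orientation; vel is the mean speed in m/s. With force_limit (N) it stops when the force on the tool has changed by that much, and returns True; else False.
- arm.move_j(angles): joint-space move.
- arm.gripper_open() and arm.clamp(): open the fingers fully, or close them until they stop; the grip force is fixed at half the most.
- arm.pause(seconds).
- arm.solve_ik(position, orientation): joint angles nearest the present ones, or None.
- arm.observe(): the state.
- arm.capture(name): name is "scene" or "top" or "wrist"; returns (picture, depth): 384x512x3 uint8, blue, green, red; 384x512 float32, m along the optical axis (not along the pixel's ray), 0 where there is no reading.
- arm.camera_model(name): a dict with "fx", "fy", "cx", "cy" (pixels), "T" (4x4, takes a point from camera to world coordinates). Camera axes: x right, y up, looking along -z (the intrinsics and any distortion apply to the point x, -y, -z); pixel columns grow to the right and rows downward; lengths in m; the calibration is good to about 2 mm. A picture is of the moment at which its call begins: read the wrist's pose just before it. camera_model takes no time and is no camera call; for the wrist camera it gives the pose at the moment of the call.
A pose or a line that the arm cannot do raises arm.MotionError and nothing moves.
- arm.close_job(): hands the job in, once; it reports no verdict.
The state is a dict: "time": time; "q": joint angles; "joint_vel": joint speeds; "effort": joint torques, N m; "position": TCP position; "tool_rot": TCP orientation; "wrist_force": force on the tool from outside, world axes, zero at the start; "ft_torque": the same for the moment, N m; "width": finger opening in m.
Only numpy, scipy, OpenCV 4.12 (cv2) and the standard library are available. Lean on these libraries where they do the work, as an engineer would, in place of code of your own. Each camera call takes 0.05 s, during which the arm holds its last target. There are 200 camera calls.

## Task

Put the used copper-coloured coffee capsule into the capsule bin without grasping or lifting it: with one finger press the orange plate down so that the bin's self-closing flap opens wide, and while it is held open push the capsule along its channel with the other finger until it drops into the bin. Never push the capsule onto the flap while the flap is shut. Then move away so that the flap springs shut with the capsule inside, and leave the mug, salt cellar, egg timer and spoon alone.

Things in the scene. Friction and masses are not known exactly. Their poses are not given: they have to be found in the camera images.
- capsule_bin: Grey capsule bin fixed to the worktop. Origin: on the worktop, below the point where the channel's centre line meets the flap opening. Own x: the direction to push the capsule; y: from the channel towards the orange press plate; z up. Body x -95..75, y -40..52 mm; top (aluminium deck) 140 mm high; hollow, floor 6 mm high.
- channel_end (a point): Point on the deck, bin (0, 0, 140) mm, where the channel ends and the flap opening begins (opening x 0..57, y -27..37 mm). The channel is x -92..-2, between two guides 10 mm high at y = +-21 mm (42 mm clear), open above and at its x = -92 end.
- flap (a joint): Orange flap closing the opening; rad: 0 shut, 1.05 the stop. Hinge along bin x at y -26, z 137 mm; its +y edge turns down into the bin. A spring shuts it when released. One piece with the press plate: 1.5 to 3 N down on the plate open it. With a fingertip holding the plate down at 10 mm above deck level it stands at about 0.75, wide open; 0.5 is only half open.
- press_plate (a point): Middle of the top of the smooth, slippery orange plate, moving with the flap. Shut: plate level, bin x -95..63, y 18..82, top z 209 mm (69 above the deck). It hangs free above and beside the bin, borne by a bracket at x 57..63. Pressed, it tips down and out (+y): a fingertip centred at y 66 to 77 mm stays on it down to deck level, and may slide along it in x.
- capsule_mid (a point): Used coffee capsule, copper-coloured, standing rim down in the channel, centre 30 to 46 mm before the opening's edge: rim 37 mm across and 2 mm thick, body tapering from 31 to 18 mm across, 28 mm high, about 15 g. Point: on its axis, half-way up (14 mm above its foot). With the flap open it surely falls in once the pushing fingertip itself passes the edge by 10 to 20 mm.
- white_mug: White mug, 82 x 112 x 94 mm, origin at the centre of its foot; bystander.
- salt_cellar: Wooden salt cellar, 70 x 70 x 68 mm, origin at the centre of its foot; bystander.
- egg_timer: Green egg timer, 58 x 58 x 55 mm, origin at the centre of its foot; bystander.
- spoon: Metal spoon lying on the worktop, 191 x 40 x 16 mm, origin under its middle; bystander.

How it is judged:
On the way, in this order (a step that is already met when the one before it is completed fails the run):
1. the flap is pressed open while the capsule still stands in the channel (value of joint flap above 0.4 rad and x of capsule_mid in the frame of capsule_bin below 0.005 m and z of capsule_mid in the frame of capsule_bin above 0.145 m), for 0.1 s.
2. the capsule has dropped through the opening into the bin (z of capsule_mid in the frame of capsule_bin below 0.11 m).
At the end, for the whole second after the job is handed in: The capsule lies inside the bin, its middle below 90 mm above the worktop, and the flap has sprung shut (under 0.08 rad) (z of capsule_mid in the frame of capsule_bin between 0 and 0.09 m and x of capsule_mid in the frame of capsule_bin between -0.095 and 0.075 m and y of capsule_mid in the frame of capsule_bin between -0.04 and 0.052 m and value of joint flap below 0.08 rad); the robot touches nothing.
It fails at once if the capsule is lifted off the deck (middle more than 15 mm above where it stood) (z of capsule_mid in the frame of capsule_bin above 0.169 m).
It fails at once if the capsule is pushed onto the flap (middle more than 12 mm past the edge) while the flap is shut (under 0.25 rad) (x of capsule_mid in the frame of capsule_bin above 0.012 m and z of capsule_mid in the frame of capsule_bin above 0.125 m and value of joint flap below 0.25 rad).
It fails at once if the mug, salt cellar, egg timer or spoon is moved more than 20 mm (distance of any of white_mug, salt_cellar, egg_timer, spoon from where it was at the start of the episode above 0.02 m).
It also fails if it takes over 38 s, if anything falls off the work surface, if the arm or the gripper's body presses on something with over 40 N, if the wrist force passes 120 N, or if a joint passes its speed limit or range.

## Working session

There is one attempt and no reset: what is moved stays moved. The work goes in short steps, each a Python script; the robot and the scene stay as the last script left them, time stands still between calls to the robot, and variables do not carry over. Pictures are saved under pics/ and viewed, on a budget of 10 in all, crops included, one or two more only if the job needs it, and the job is handed in when it is done.

```bash
ls; mkdir -p pics; python3 - <<'E'
from rig import arm
import cv2,numpy as np
ims=[]
for n in("scene","top"):
    p,d=arm.capture(n); m=arm.camera_model(n); np.savez(f"pics/{n}0.npz",p=p,d=d,**m); cv2.imwrite(f"pics/{n}0.png",p); print(n,{k:(np.round(v,3).tolist()) for k,v in m.items()})
o=arm.observe();print({k:np.round(v,3).tolist() for k,v in o.items()})
E
```

```text
pics
scene {'fx': 498.53, 'fy': 498.53, 'cx': 247.736, 'cy': 192.997, 'T': [[-0.485, 0.457, -0.746, -0.733], [-0.875, -0.265, 0.406, 0.669], [-0.012, 0.849, 0.528, 1.02], [0.0, 0.0, 0.0, 1.0]]}
top {'fx': 497.469, 'fy': 497.469, 'cx': 255.897, 'cy': 183.982, 'T': [[-0.008, 0.986, -0.167, 0.253], [-1.0, -0.006, 0.016, -0.014], [0.014, 0.167, 0.986, 1.614], [0.0, 0.0, 0.0, 1.0]]}
{'time': 0.1, 'q': [1.098, 0.333, -0.065, 1.461, 0.022, 1.35, -0.088], 'joint_vel': [0.001, -0.001, -0.001, -0.0, 0.002, -0.001, -0.0], 'effort': [0.003, -62.455, 0.025, -39.072, -0.061, 0.037, 0.0], 'position': [0.272, -0.563, 0.222], 'tool_rot': [-0.157, -0.689, -0.158, 0.689], 'wrist_force': [0.279, -0.842, 0.38], 'ft_torque': [-0.002, 0.006, 0.023], 'width': 0.087}
```

View pics/scene0.png

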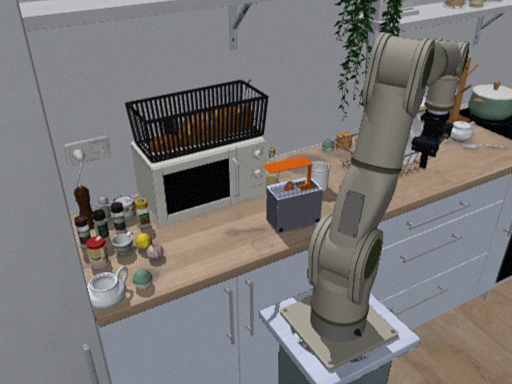

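View pics/top0.png

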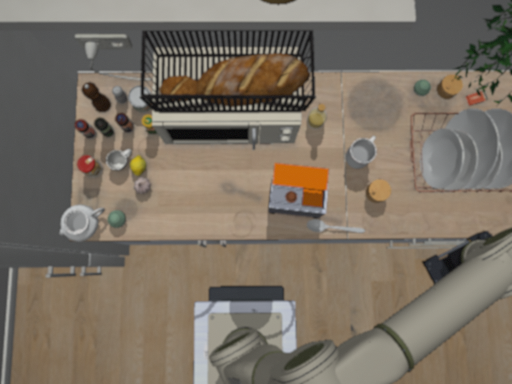

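The top view shows the bin around (300,195): the orange plate at (301,177), the flap at (313,198) and the capsule at (291,197). Push direction is image-right (about −y in the world), and the oven is behind the plate. The scene view agrees. Next I'll measure the positions.

```bash
cat > h.py <<'E'
import numpy as np,cv2
def cloud(n):
    z=np.load(f"pics/{n}.npz"); d=z['d']; v,u=np.mgrid[:384,:512]
    P=np.stack([(u-z['cx'])/z['fx']*d,-(v-z['cy'])/z['fy']*d,-d],-1)@z['T'][:3,:3].T+z['T'][:3,3]
    P[d==0]=np.nan
    return z['p'],P
E
python3 - <<'E'
from h import *
for n in("top0","scene0"):
    p,P=cloud(n); hsv=cv2.cvtColor(p,cv2.COLOR_BGR2HSV)
    orange=(hsv[...,0]<14)&(hsv[...,1]>200)&(hsv[...,2]>120)
    near=(abs(P[...,0]-.6)<.2)&(P[...,1]>-.3)&(P[...,1]<.1)
    for nm,lo,hi,m in(("plate",.195,.222,orange),("flap",.12,.15,orange),("deck/guides",.132,.158,~orange)):
        k=near&m&(P[...,2]>lo)&(P[...,2]<hi); X=P[k]
        if len(X)<5: print(n,nm,len(X)); continue
        r=cv2.minAreaRect(X[:,:2].astype(np.float32)*1000)
        print(n,nm,len(X),'medz',np.round(np.median(X[:,2]),4),'rect',np.round(r[0],1),np.round(r[1],1),round(r[2],2))
    k=near&(P[...,2]>.16)&(P[...,2]<.175)&~orange; print('capsule top',k.sum(),np.round(np.median(P[k],0),4))
p,P=cloud("top0")
print("oven col300 rows100-170 x,z");print([(r,*np.round(P[r,290,[0,2]],3)) for r in range(112,170,4)])
print([(r,*np.round(P[r,270,[0,2]],3)) for r in range(112,170,4)])
for c in [(317,115),(362,151),(378,190),(338,227)]: print(c,np.round(P[c[1],c[0]],3))
big=cv2.resize(p[90:250,230:400],None,fx=4,fy=4,interpolation=cv2.INTER_CUBIC); cv2.imwrite("pics/top_crop.png",big[:600])
E
```

```text
top0 plate 44 medz 0.2095 rect [ 513.8 -163.6] [150.2  58.1] 83.53
top0 flap 28 medz 0.1336 rect [ 463.9 -207.3] [56.2 47.9] 81.88
top0 deck/guides 1269 medz 0.1406 rect [ 552.6 -115.8] [326.8 356.3] 14.99
capsule top 167 [ 0.6611 -0.0744  0.1663]
scene0 plate 391 medz 0.2102 rect [ 505.1 -160.4] [155.  68.] 84.37
scene0 flap 25 medz 0.1327 rect [ 474.7 -210.3] [50.  17.4] 84.2
scene0 deck/guides 1119 medz 0.142 rect [ 551.5 -114.9] [332.7 361.1] 14.31
capsule top 289 [ 0.6595 -0.0351  0.1674]
oven col300 rows100-170 x,z
[(112, np.float64(0.696), np.float64(0.236)), (116, np.float64(0.684), np.float64(0.238)), (120, np.float64(0.673), np.float64(0.234)), (124, np.float64(0.662), np.float64(0.231)), (128, np.float64(0.657), np.float64(0.208)), (132, np.float64(0.646), np.float64(0.203)), (136, np.float64(0.655), np.float64(0.124)), (140, np.float64(0.661), np.float64(0.054)), (144, np.float64(0.661), np.float64(0.0)), (148, np.float64(0.649), np.float64(-0.005)), (152, np.float64(0.634), np.float64(-0.0)), (156, np.float64(0.622), np.float64(-0.008)), (160, np.float64(0.607), np.float
[... 211 characters left out ...]
.674), np.float64(0.234)), (124, np.float64(0.661), np.float64(0.235)), (128, np.float64(0.662), np.float64(0.19)), (132, np.float64(0.661), np.float64(0.149)), (136, np.float64(0.661), np.float64(0.103)), (140, np.float64(0.661), np.float64(0.054)), (144, np.float64(0.661), np.float64(0.004)), (148, np.float64(0.648), np.float64(0.0)), (152, np.float64(0.634), np.float64(0.001)), (156, np.float64(0.621), np.float64(0.001)), (160, np.float64(0.607), np.float64(0.001)), (164, np.float64(0.592), np.float64(0.006)), (168, np.float64(0.581), np.float64(-0.004))]
(317, 115) [ 0.731 -0.233  0.098]
(362, 151) [ 0.634 -0.393  0.007]
(378, 190) [ 0.495 -0.425  0.061]
(338, 227) [ 0.382 -0.303  0.012]
```

View pics/top_crop.png

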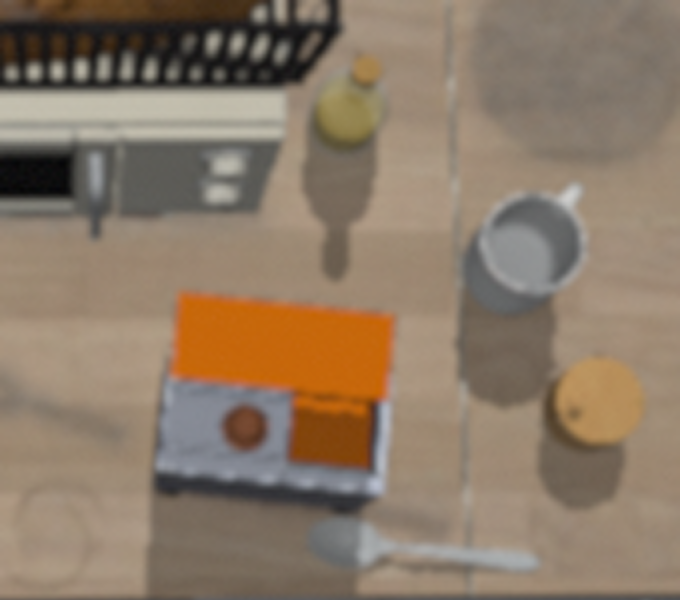

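The crop confirms the layout: the plate is the parallelogram (175..395, 295..395), the capsule is at (245,427) and the flap at (330,435). The bin is yawed a few degrees. Now I'll refine the fit.

```bash
python3 - <<'E'
from h import *
for n in("top0","scene0"):
    p,P=cloud(n); p=p.astype(int)
    b=(P[...,0]>.39)&(P[...,0]<.60)&(P[...,1]>-.28)&(P[...,1]<-.04)
    k=b&(P[...,2]>.198)&(P[...,2]<.221)&(p[...,2]>2*p[...,0])
    X=P[k]; r=cv2.minAreaRect(X[:,:2].astype(np.float32)*1000)
    print(n,'plate',k.sum(),np.round(np.median(X[:,2]),4),np.round(X[:,:2].mean(0)*1000,1),np.round(r[0],1),np.round(r[1],1),round(r[2],2))
    a=np.deg2rad(-95.8); R=np.array([[np.cos(a),-np.sin(a)],[np.sin(a),np.cos(a)]])
    O=np.array(r[0])/1000-R@[-.016,.050]; print('origin',O)
    B=(P[...,:2]-O)@R*1000; Z=P[...,2]*1000
    c=b&(p[...,2]>1.25*p[...,0])&(p[...,2]>p[...,1]*1.15)&(Z>142)&(Z<175)&(B[...,0]<-5)
    c2=c&(Z>161); print('capsule all',c.sum(),np.round(np.percentile(B[c],[3,50,97],axis=0),1).tolist(),'top',c2.sum(),np.round(B[c2].mean(0),1),np.round(Z[c2].mean(),1))
    dk=b&(Z>132)&(Z<158); print('deck extents',np.round(np.percentile(B[dk],[.5,99.5],axis=0),1).tolist(), 'z in channel', np.round(np.median(Z[b&(B[...,0]<-65)&(B[...,0]>-85)&(abs(B[...,1])<12)]),1))
    fl=b&(p[...,2]>2.5*p[...,0])&(Z<150)&(Z>120); print('flap',np.round(np.percentile(B[fl],[2,98],axis=0),1).tolist())
    # front edge orientation: lowest-y deck pts
    xs=np.arange(-85,70,8); ys=[np.percentile(B[dk&(abs(B[...,0]-x)<4)][:,1],2) for x in xs]; print('slope deg of front edge',np.round(np.rad2deg(np.polyfit(xs,ys,1)[0]),2),np.round(np.median(ys),1))
E
```

```text
top0 plate 1170 0.2089 [ 514.  -163.4] [ 514.8 -163.4] [156.5  64.6] 83.03
origin [ 0.46339877 -0.17422947]
capsule all 93 [[-47.9, -17.2], [-35.0, -5.4], [-19.5, 27.4]] top 54 [-34.5  -1.9] 166.3
deck extents [[-95.7, -40.4], [73.5, 39.0]] z in channel 140.9
flap [[5.6, -21.1], [60.2, 30.3]]
slope deg of front edge -0.95 -39.4
scene0 plate 431 0.2101 [ 508.  -161.2] [ 509.9 -162.2] [159.6  73.7] 81.6
origin [ 0.45852673 -0.17304669]
capsule all 63 [[-48.6, -17.2], [-37.8, -7.4], [-21.9, 4.8]] top 23 [-34.5  -5. ] 165.9
deck extents [[-95.9, -42.7], [74.0, 55.3]] z in channel 141.4
flap [[-44.6, -23.5], [62.1, 32.2]]
slope deg of front edge -0.47 -39.5
```

```bash
cat >> h.py <<'E'
from scipy.spatial.transform import Rotation as Ro
a=np.deg2rad(-96.8); R3=Ro.from_euler('z',a).as_matrix(); O=np.array([.4633,-.1734,0])
def W(x,y,zdeck): return O+R3@(np.array([x,y,140.5+zdeck])/1000)   # bin mm -> world
def quat(jaw,tilt=None):   # jaw direction in bin frame (3-vector), tool x as near down as possible
    y=R3@np.array(jaw,float); y/=np.linalg.norm(y); x=np.array([0,0,-1.]); x-=y*(x@y); x/=np.linalg.norm(x)
    q=Ro.from_matrix(np.stack([x,y,np.cross(x,y)],1)).as_quat(); return q[[3,0,1,2]]
def st(arm,tag=''):
    o=arm.observe(); B=R3.T@(np.array(o['position'])-O)*1000
    print(tag,'t',round(o['time'],2),'bin',np.round(B-[0,0,140.5],1),'F',np.round(o['wrist_force'],1),'w',round(o['width'],4),'q7',round(o['q'][6],2))
def snap(arm,n,name):
    m=arm.camera_model(n); p,d=arm.capture(n); np.savez(f"pics/{name}.npz",p=p,d=d,**m); cv2.imwrite(f"pics/{name}.png",p)
E
python3 - <<'E'
from rig import arm
from h import *
for nm,j in(("push+",[1,0,0]),("push-",[-1,0,0]),("main+",[-53,87,-7]),("main-",[53,-87,7])):
    q=arm.solve_ik(W(-100,0,150),quat(j)); print(nm,None if q is None else np.round(q,2))
    q=arm.solve_ik(W(-60,30,10),quat(j)); print(nm,None if q is None else np.round(q,2))
p=arm.observe()['position']; arm.move_linear([p[0],p[1],.36],vel=.2)
st(arm)
E
```

```text
push+ [ 0.58  0.01 -0.52  1.69  0.    1.44 -1.63]
push+ [ 0.54  0.17 -0.43  1.83  0.08  1.16 -1.61]
push- [ 0.73  0.02 -0.67  1.69  0.01  1.44  1.51]
push- [ 0.74  0.2  -0.66  1.82  0.13  1.17  1.49]
main+ [ 0.68  0.07 -0.67  1.64  0.07  1.5   0.43]
main+ [ 0.67  0.24 -0.62  1.77  0.18  1.24  0.42]
main- None
main- [-0.86  0.35  1.17  1.84 -0.29  1.23 -2.31]
 t 0.93 bin [ 408.8 -144.5  218. ] F [-0.6 -0.2 -1.2] w 0.0867 q7 -0.08
```

```bash
python3 - <<'E'
from rig import arm
from h import *
q=quat([-1,0,0])
arm.goto(W(-126,-1,130),q); st(arm,'hover'); snap(arm,'wrist','w1'); snap(arm,'top','top1')
p,P=cloud('w1'); p=p.astype(int); B=(P-O)@R3*1000-[0,0,140.5]
c=(p[...,2]>1.25*p[...,0])&(p[...,2]>p[...,1]*1.15)&(B[...,2]>2)&(B[...,2]<32)&(B[...,0]<-2)&(B[...,0]>-70)&(abs(B[...,1])<25)
t=c&(B[...,2]>24); print('caps',c.sum(),np.round(np.percentile(B[c],[3,50,97],axis=0),1).tolist(),'top',t.sum(),np.round(B[t].mean(0),1) if t.any() else '')
E
```

```text
hover t 2.95 bin [-125.1   -0.8  130. ] F [-0.4 -0.1 -0.1] w 0.0871 q7 1.45
caps 1091 [[-46.1, -18.2, 2.9], [-36.6, -7.5, 23.1], [-23.4, 5.6, 27.3]] top 496 [-32.6  -4.7  26.1]
```

View pics/w1.png

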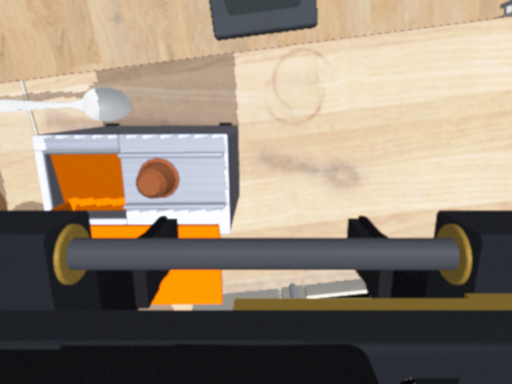

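The wrist view shows the capsule at (157,180), between the guides (rows ~152 and ~212). The flap edge is at column ~122 and the bin's open end at column ~232. I'll use this closer view to check the bin frame.

```bash
python3 - <<'E'
from h import *
p,P=cloud('w1'); p=p.astype(int); B=(P-O)@R3*1000-[0,0,140.5]
g=lambda u,v: np.round(B[v,u],1).tolist()
z=B[...,2]
# end edge and front edge
print('end x per row',[round(np.nanmin(B[r,:260][(abs(z[r,:260])<14)][:,0]),1) for r in range(140,212,10)])
cols=range(60,226,20)
print('front y per col',[round(np.nanmin(B[:200,c][(abs(z[:200,c])<6)][:,1]),1) for c in cols],[round(float(np.nanmedian(B[145:155,c,0])),1) for c in cols])
for c in(200,215): print('col',c,[(r,*np.round(B[r,c,1:],1)) for r in range(128,222,4)])
print('row180',[(c,*np.round(B[165,c,[0,2]],1)) for c in range(40,240,6)])
o=(p[...,2]>2.5*p[...,0])&(z<8)&(z>-20)&(B[...,1]<30); 
print('flap x',[ (r,np.round(np.nanmin(B[r][o[r]][:,0]),1),np.round(np.nanmax(B[r][o[r]][:,0]),1)) for r in range(158,200,8)])
pl=(p[...,2]>2.5*p[...,0])&(z>60)&(z<76); print('plate',np.round(np.nanpercentile(B[pl],[1,50,99],axis=0),1).tolist())
E
```

```text
end x per row [np.float64(-93.7), np.float64(-93.8), np.float64(-93.7), np.float64(-93.8), np.float64(-93.9), np.float64(-93.8), np.float64(-94.0), np.float64(-94.0)]
front y per col [np.float64(-42.1), np.float64(-42.1), np.float64(-42.1), np.float64(-42.0), np.float64(-42.8), np.float64(-42.8), np.float64(-42.7), np.float64(-42.7), np.float64(-42.7)] [52.9, 35.7, 17.8, -0.3, -17.9, -35.2, -52.6, -70.1, -87.6]
col 200 [(128, np.float64(-42.9), np.float64(-79.5)), (132, np.float64(-42.9), np.float64(-22.7)), (136, np.float64(-41.2), np.float64(-0.4)), (140, np.float64(-37.7), np.float64(-0.6)), (144, np.float64(-34.2), np.float64(-1.3)), (148, np.float64(-30.6), np.float64(-2.2)), (152, np.float64(-27.9), np.float64(4.1)), (156, np.float64(-24.9), np.float64(7.1)), (160, np.float64(-20.2), np.float64(-0.7)), (164, np.float64(-16.4), np.float64(-2.0)), (168, np.float64(-12.9), np.float64(-1.3)), (172, np.float64(-9.0), np.float64(-2.9)), (176, np.float64(-5.6), np.float64(-1.9)), (180, np.float64(-1.9), np.float64(-1.8)), (184, np.float64(1.9), np.float64(-2.3)), (188, np.float64(5.5)
[... 2521 characters left out ...]
(-1.2)), (196, np.float64(-65.6), np.float64(-2.3)), (202, np.float64(-70.8), np.float64(-2.9)), (208, np.float64(-76.4), np.float64(-1.3)), (214, np.float64(-81.6), np.float64(-2.0)), (220, np.float64(-87.1), np.float64(-1.0)), (226, np.float64(-92.2), np.float64(-2.2)), (232, np.float64(-93.8), np.float64(-43.9)), (238, np.float64(-93.9), np.float64(-124.3))]
flap x [(158, np.float64(4.0), np.float64(62.9)), (166, np.float64(-44.5), np.float64(63.5)), (174, np.float64(-48.0), np.float64(63.6)), (182, np.float64(-47.8), np.float64(62.6)), (190, np.float64(-43.8), np.float64(63.6)), (198, np.float64(7.1), np.float64(63.1))]
plate [[-93.3, 15.5, 65.9], [-68.0, 56.8, 67.4], [-4.5, 77.9, 68.9]]
```

```bash
cat >> h.py <<'E'
O=O+R3@np.array([.001,-.0016,0])
def W(x,y,zdeck): return O+R3@(np.array([x,y,140+zdeck])/1000)
def caps(name):
    p,P=cloud(name); p=p.astype(int); B=(P-O)@R3*1000-[0,0,140]
    c=(p[...,2]>1.25*p[...,0])&(p[...,2]>p[...,1]*1.15)&(p[...,2]<2.6*p[...,0]+20)&(B[...,2]>21)&(B[...,2]<34)&(B[...,0]<25)&(B[...,0]>-70)&(abs(B[...,1])<16)
    print('capsule',name,c.sum(),np.round(np.median(B[c],0),1) if c.any() else '')
E
python3 - <<'E'
from rig import arm
from h import *
caps('w1');caps('top1')
arm.move_linear(W(-124,-1,60),vel=.15); print(arm.move_linear(W(-124,-1,9),vel=.08,force_limit=6)); st(arm,'down')
print(arm.move_linear(W(-90,-1,9),vel=.03,force_limit=6)); st(arm,'pushed')
snap(arm,'wrist','w2'); snap(arm,'top','top2'); caps('w2'); caps('top2')
E
```

```text
capsule w1 687 [-34.8  -4.   26.2]
capsule top1 8 [-30.6  -9.4  24.4]
False
down t 4.45 bin [-124.1   -0.7    8.8] F [-0.1 -0.3  0.5] w 0.0873 q7 1.4
False
pushed t 5.73 bin [-90.2  -1.    8.5] F [-0.3  0.7 -0.4] w 0.0871 q7 1.48
capsule w2 741 [-24.4 -11.5  24.9]
capsule top2 0
```

View pics/w2.png

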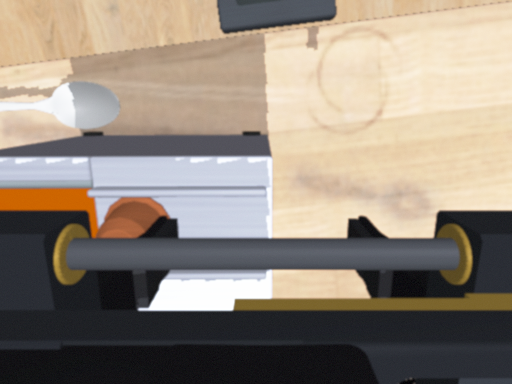

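The capsule moved. Its rim now spans columns ~105..168 and the opening edge is at ~97, which puts its centre near x≈-20 mm. I'll nudge it 5 mm further, back off and check its position.

```bash
python3 - <<'E'
from rig import arm
from h import *
print(arm.move_linear(W(-85,-1,9),vel=.03,force_limit=6)); 
arm.move_linear(W(-100,-1,9),vel=.1);arm.move_linear(W(-110,-1,120),vel=.2); st(arm)
snap(arm,'wrist','w3'); caps('w3')
p,P=cloud('w3'); B=(P-O)@R3*1000-[0,0,140]; p=p.astype(int)
c=(p[...,2]>1.25*p[...,0])&(p[...,2]>p[...,1]*1.15)&(p[...,2]<2.6*p[...,0]+20)&(B[...,2]>2)&(B[...,2]<34)&(B[...,0]<40)&(B[...,0]>-70)&(abs(B[...,1])<22)
print(np.round(np.percentile(B[c],[1,50,99],axis=0),1).tolist())
j=[-53,87,-7]; 
for X in(-40,0,10): print(X,arm.solve_ik(W(X-26.5,31.5,10),quat(j)))
E
```

```text
False
 t 7.16 bin [-109.6   -1.5  118.4] F [ 0.3 -0.3 -0.9] w 0.087 q7 1.49
capsule w3 739 [-19.2  -5.   26.2]
[[-32.2, -18.2, 2.1], [-21.8, -6.9, 23.4], [-6.8, 7.6, 28.1]]
-40 [ 0.64300799  0.23951217 -0.60578653  1.77425794  0.17676973  1.23585522
  0.41122642]
0 [ 0.68726498  0.24454662 -0.57367386  1.76454315  0.17778542  1.23452567
  0.48770205]
10 [ 0.69796782  0.24687285 -0.5657403   1.76095469  0.17851577  1.234442
  0.50633005]
```

View pics/w3.png

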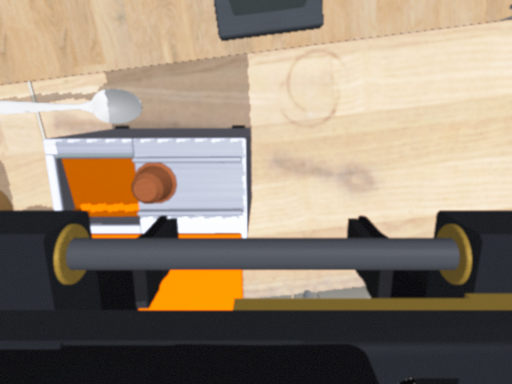

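The rim's front edge (column 132) just reaches the opening edge (column 135), so the capsule is at x≈-17. It's still standing and the flap is shut. Next I'll turn the jaws obliquely, with the plate finger trailing and the channel finger behind the capsule, and press.

```bash
cat >> h.py <<'E'
QM=quat([-46,91,-9]); M=lambda cx,z: W(cx-23,32.5,z)
E
python3 - <<'E'
from rig import arm
from h import *
arm.goto(M(-42,130),QM); st(arm,'hover')
arm.move_linear(M(-42,80),vel=.15); arm.pause(.3); st(arm,'above plate')
for z in (55,30,9.5):
    print(z,arm.move_linear(M(-42,z),vel=.06,force_limit=15)); arm.pause(.1); st(arm)
for n in('wrist','scene','top'): snap(arm,n,n[0]+'4')
cv2.imwrite('pics/v4.png',np.vstack([cv2.imread('pics/w4.png')[:300], cv2.resize(cv2.imread('pics/s4.png')[130:250,230:380],(512,300))])[:600])
E
```

```text
hover t 8.24 bin [-65.2  32.2 128.9] F [-0.5  0.2 -0.1] w 0.0871 q7 0.38
above plate t 9.03 bin [-65.   32.9  80.2] F [ 0.6 -1.1  0.4] w 0.0873 q7 0.36
55 False
 t 9.69 bin [-65.   32.5  54.7] F [-0.6 -0.5  1.3] w 0.0868 q7 0.35
30 False
 t 10.36 bin [-65.   32.3  29.5] F [-0.2  0.5  0.5] w 0.0868 q7 0.34
9.5 False
 t 10.95 bin [-65.   32.3   9. ] F [-0.1 -0.6  0.9] w 0.0873 q7 0.32
```

View pics/v4.png

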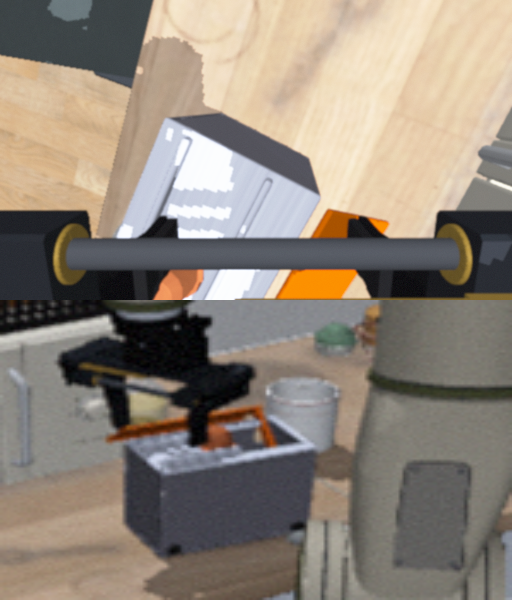

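The plate has tipped down under the left finger and the capsule still stands just ahead of the channel finger (scene crop ~(215,435)). Before pushing I'll measure the flap angle from the depth data.

```bash
cat >> h.py <<'E'
def flap(name):
    p,P=cloud(name); p=p.astype(int); B=(P-O)@R3*1000-[0,0,140]
    k=(p[...,2]>2.2*p[...,0])&(p[...,2]>1.6*p[...,1])&(B[...,0]>-100)&(B[...,0]<55)&(B[...,1]>45)&(B[...,1]<115)&(B[...,2]>-40)&(B[...,2]<75)
    X=B[k]; 
    if len(X)<15: print('flap?',len(X)); return
    c=np.median(X,0); n=np.linalg.svd(X-c,full_matrices=False)[2][2]; n*=np.sign(n[2])
    print('flap',name,len(X),'centre',np.round(c,1),'normal',np.round(n,2),'angle',round(np.arctan2(n[1],n[2]),2),'x',np.round(np.percentile(X[:,0],[2,98])),'y',np.round(np.percentile(X[:,1],[2,98])))
E
python3 - <<'E'
from h import *
flap('s4');flap('w4');flap('t4');flap('scene0')
E
```

```text
flap s4 151 centre [-33.9  75.   -5.3] normal [0.   0.7  0.72] angle 0.77 x [-93.  53.] y [47. 99.]
flap w4 2852 centre [-55.6  67.1   5.5] normal [0.01 0.7  0.72] angle 0.77 x [-95. -40.] y [53. 97.]
flap t4 132 centre [37.9 75.3  1. ] normal [-0.    0.71  0.71] angle 0.79 x [21. 55.] y [56. 98.]
flap scene0 190 centre [-21.   61.1  70.1] normal [-0.    0.06  1.  ] angle 0.06 x [-94.  50.] y [47. 78.]
```

The flap is at 0.77 rad in all three views, so it's wide open. Now I'll push.

```bash
python3 - <<'E'
from rig import arm
from h import *
for cx in(-20,0,14):
    hit=arm.move_linear(M(cx,9.5),vel=.04,force_limit=10); st(arm,f'cx{cx} hit {hit}')
    if hit: break
arm.pause(.3)
for n in('wrist','scene','top'): snap(arm,n,n[0]+'5')
flap('w5');flap('s5')
cv2.imwrite('pics/v5.png',np.vstack([cv2.imread('pics/w5.png')[:300], cv2.resize(cv2.imread('pics/s5.png')[130:250,230:380],(512,300))])[:600])
E
```

```text
cx-20 hit False t 11.8 bin [-42.8  32.5   9. ] F [ 0.8 -0.4  2.1] w 0.0871 q7 0.37
cx0 hit False t 12.45 bin [-22.7  32.5   9. ] F [ 0.3 -0.9  2. ] w 0.0869 q7 0.4
cx14 hit False t 12.95 bin [-8.6 32.4  9. ] F [ 1.4 -0.5  1.7] w 0.0872 q7 0.43
flap w5 9948 centre [-57.1  69.4   3.2] normal [-0.    0.69  0.72] angle 0.77 x [-93.  14.] y [53. 98.]
flap s5 168 centre [-27.9  76.7  -6.2] normal [0.   0.73 0.68] angle 0.82 x [-89.  46.] y [ 50. 100.]
```

View pics/v5.png

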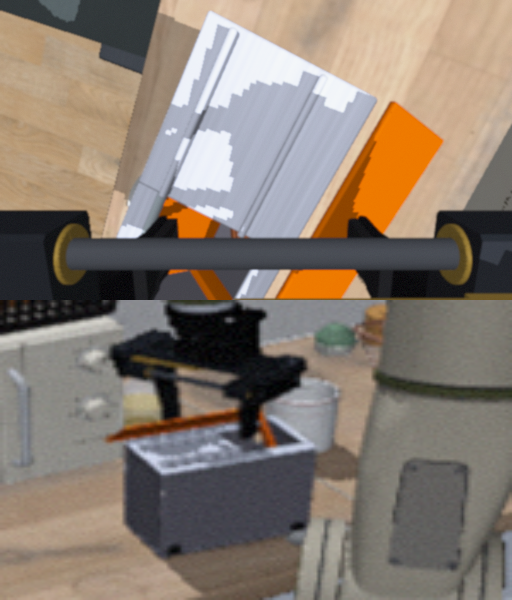

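The channel is empty (wrist view (215,150)) and the flap is still open. Before releasing, I'll check for copper pixels, and whether pushing a little further meets anything.

```bash
python3 - <<'E'
from rig import arm
from h import *
print(arm.move_linear(M(22,9.5),vel=.04,force_limit=8)); st(arm); snap(arm,'wrist','w6');snap(arm,'scene','s6');snap(arm,'top','t6')
for n in('w4','w6','s4','s6','t4','t6'):
    p,P=cloud(n); p=p.astype(int); B=(P-O)@R3*1000-[0,0,140]
    inb=(B[...,0]>-90)&(B[...,0]<70)&(abs(B[...,1])<38)&(B[...,2]>-135)&(B[...,2]<40)
    h=cv2.cvtColor(p.astype(np.uint8),cv2.COLOR_BGR2HSV)
    k=inb&(h[...,0]<14)&(h[...,1]>90)&(h[...,1]<205)&(h[...,2]>60)
    print(n,k.sum(),np.round(np.percentile(B[k],[5,50,95],axis=0)).tolist() if k.sum() else '')
a=cv2.imread('pics/t6.png')[150:240,240:360]; b=cv2.imread('pics/w6.png')[:290]
cv2.imwrite('pics/v6.png',np.vstack([b,cv2.resize(a,(512,300))]))
E
```

```text
False
 t 13.75 bin [-0.4 32.4  9. ] F [ 1.7 -0.9  1.8] w 0.0871 q7 0.44
w4 1384 [[-29.0, -2.0, 1.0], [-22.0, 5.0, 22.0], [-11.0, 12.0, 28.0]]
w6 633 [[7.0, -24.0, -112.0], [46.0, 23.0, -103.0], [62.0, 37.0, -5.0]]
s4 72 [[-32.0, -19.0, -28.0], [-20.0, -12.0, 17.0], [58.0, 33.0, 29.0]]
s6 10 [[42.0, -10.0, -33.0], [57.0, 30.0, -24.0], [62.0, 35.0, 0.0]]
t4 56 [[38.0, -20.0, -50.0], [56.0, 7.0, -25.0], [61.0, 34.0, -7.0]]
t6 0
```

View pics/v6.png

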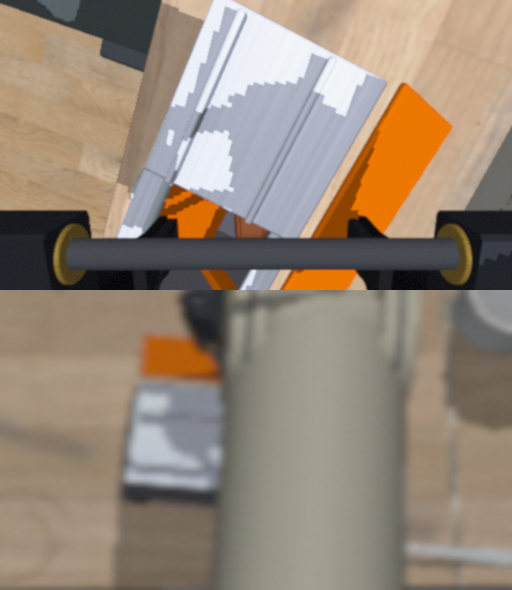

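The wrist view shows the copper capsule through the opening at (245,230), 103–112 mm below deck level, so it's lying in the bin. Now I'll lift straight up and back away.

```bash
python3 - <<'E'
from rig import arm
from h import *
arm.move_linear(M(22,110),vel=.1); arm.goto(W(-150,-20,190),quat([-1,0,0])); arm.pause(.8); st(arm)
for n in('wrist','scene','top'): snap(arm,n,n[0]+'7')
flap('s7');flap('t7');flap('w7');caps('w7');caps('s7');caps('t7')
a=cv2.imread('pics/s7.png')[130:250,230:380]
cv2.imwrite('pics/v7.png',np.vstack([cv2.imread('pics/w7.png')[:300],cv2.resize(a,(512,300))]))
E
```

```text
t 16.77 bin [-150.   -20.   189.5] F [-0.3 -0.  -0.3] w 0.0871 q7 1.45
flap s7 205 centre [-21.1  59.4  69.8] normal [0.   0.02 1.  ] angle 0.02 x [-94.  52.] y [46. 77.]
flap t7 456 centre [ 0.8 65.7 68.9] normal [-0.   -0.01  1.  ] angle -0.01 x [-71.  53.] y [46. 81.]
flap w7 567 centre [-77.   70.7  67.9] normal [0.   0.01 1.  ] angle 0.01 x [-94. -56.] y [62. 79.]
capsule w7 0 
capsule s7 0 
capsule t7 0
```

View pics/v7.png

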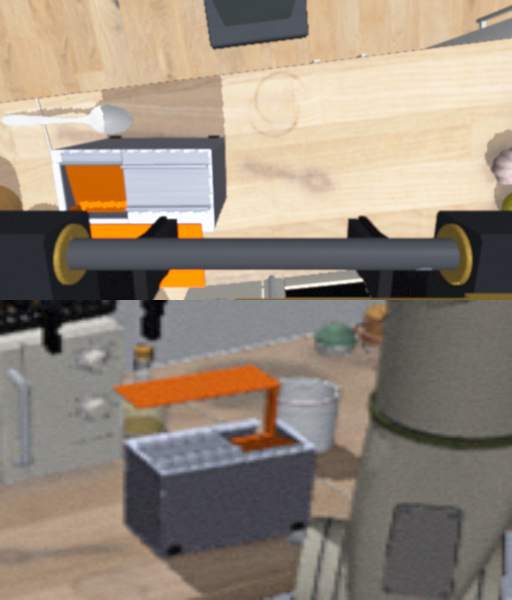

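The flap is shut (flap at (95,185), plate level), the channel is empty and the gripper is clear of everything. I'm handing in the job.

```bash
python3 -c "
from rig import arm
arm.close_job()"
```

```text
the job is handed in; nothing more can be done
```

The capsule is in the bin, the flap has sprung shut, and I handed the job in at about 17 s of the 38 s allowed. No verdict was reported.

- **Pre-push:** with the flap shut, I first slid the capsule along the channel until its middle was about 17 mm before the opening. This made room for both fingers to work at once; its rim just reached the opening's edge.
- **Press and push:** I turned the jaws obliquely, pressed the plate with one finger and pushed the capsule in with the other. The flap measured about 0.77 rad in three camera views before the push, and the capsule was still standing in the channel.
- **Last checks:** through the open flap the wrist camera saw the capsule more than 100 mm below the deck. After I backed away, the flap measured between −0.01 and 0.02 rad. The channel was empty and the force readings were at noise level.
- **Bystanders:** the arm stayed well clear of the mug, salt cellar, egg timer and spoon. I did not measure their final positions.
- **Disagreements:** the wrist and top cameras placed the bin 1–3 mm apart, so I used a value in between. The capsule ended the pre-push about 5 mm short of where the stated finger size predicted. Neither mattered in the end.

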